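# Feel the plate spacing of a gel cassette with a taper gauge

## Robot

A 7-joint arm with a two-finger parallel gripper is mounted at the origin on the work surface. World frame = base frame: x ahead of the robot, y to its left, z up, the work surface at z = 0. Lengths are in m, angles in rad, forces in N, time in s.
With the tool pointing down it reaches from about 0.4 to 0.85 m from the base axis. Payload 6.9 kg.
Tool frame: the origin (TCP) lies midway between the tips of the shut fingers; the grasp point (between the pads) lies behind it (ctrl.pinch_z is the z of the grasp point in the tool frame, in m); z points along the fingers, y is the line along which they close (so a half turn about z gives the same grasp; the last joint's range is limited). The gripper opens to 85 mm and grips with 20 to 120 N. Pads are 22 mm wide; open, the fingers measure 114 mm over their backs; the gripper's body (76 mm by 85 mm) begins 54 mm behind the grasp point. The pads swing forward as they close: fully open they stand 13 mm farther back than shut.
Start: joints at [-1.06, 0.507, -0.238, 1.5, 0.126, 1.149, -0.155], TCP at [0.247, 0.574, 0.231] pointing down, gripper open.
Joint ranges: [-3.08, 3.08], [-0.24, 2.05], [-1.43, 1.35], [0, 2.5], [-1.52, 4.66], [0.17, 1.96], [-2.89, 2.89]. Speed limits (rad/s): [2.39, 2.39, 3.14, 3.14, 3.14, 3.14, 3.14].

## Interface

Orientations are given as a unit quaternion [w, x, y, z].
In Python, from station import ctrl, get_state, vision, ticket, models gives the robot as it stands. Calls block until the motion is done:
- ctrl.movep(position, orientation): joint-space move of the TCP to a pose.
- ctrl.movel(position, frame=None, max_speed=0.15): straight line of the TCP; frame=None keeps the orientation; max_speed is the mean speed in m/s.
- ctrl.set_joints(angles): joint-space move.
- ctrl.ungrasp() and ctrl.close_gripper(force=None): open the fingers fully, or close them until they stop; force is the grip in N (None keeps the last).
- ctrl.pause(seconds).
- ctrl.ik(position, orientation): joint angles nearest the present ones, or None.
- get_state(): the state.
- vision.grab_frame(name): name is "side" or "top" or "wrist"; returns (picture, depth): 400x640x3 uint8, blue, green, red; 400x640 float32, m along the optical axis (not along the pixel's ray), 0 where there is no reading.
- vision.camera_info(name): a dict with "mtx" (3x3 intrinsics, pixels), "dist_coeffs" ([k1, k2, p1, p2, k3] as OpenCV has them; the pictures are not rectified), "R" (3x3) and "t" (3): a world point X has camera coordinates R X + t; the wrist camera has in their place "hand_eye" (4x4, takes a point from camera to tool coordinates, whose origin is the TCP and whose axes are the flange's). Camera axes: x right, y down, z forward; pixel columns grow to the right and rows downward; lengths in m; the calibration is good to about 2 mm. A picture is of the moment at which its call begins: read the wrist's pose just before it. camera_info takes no time and is no camera call.
A pose or a line that the arm cannot do raises ctrl.Unreachable and nothing moves.
- ticket.close_job(): hands the job in; it is judged then, once.
Trained networks look in the newest picture that a camera, given by its name, has taken for a name from the list of things; names that differ only in an ending like _2 or _b are one class to them, and where a whole thing is asked for, a point or a joint stands for the part that bears it (a point fixed in the world has none). Each returns a list of dicts, best first, with "p" (0 to 1); they miss things now and then, are a little off and sometimes report something else, mostly with a low value. They report only what shows in the picture. A call takes as long as a camera call. They do not tell look-alikes from the thing itself.
- models.recognise(camera, target): "point" ([column, row] in pixels, amid what is visible of it).
- models.masks_of(camera, target): "mask" (400x640 bool, what is visible of it) and "point" ([column, row] in pixels, amid what is visible of it).
The state is a dict: "time": time; "qpos": joint angles; "qd": joint speeds; "tau": joint torques, N m; "tcp_pos": TCP position; "eef_rot": TCP orientation; "contact_force": force on the tool from outside, world axes, zero at the start; "wrist_torque": the same for the moment, N m; "width": finger opening in m; "gripper_force": force on a finger pad.
Only numpy, scipy, OpenCV 4.12 (cv2) and the standard library are available. Lean on these libraries where they do the work, as an engineer would, in place of code of your own. Each camera call takes 0.05 s, during which the arm holds its last target. There are 200 camera calls.

## Task

I want to read the spacing of this gel cassette before I choose a comb. Draw the steel taper gauge out of the wooden tool block, hold it upright and slide it tip first straight down between the two glass plates, near the middle of their width, until it drags snugly on both plates (a light drag: do not force it and wedge the plates apart). Finish while still holding the gauge still at that depth so that I can read it, and leave everything else on the bench alone.

Things in the scene. Friction and masses are not known exactly. Their poses are not given: they have to be found in the camera images.
- gauge: taper gauge: bright steel wedge blade with dark ticks under a black grip (x 16, y 22, z 50 mm); 90 g. Starts upright, blade down, in a slot of the tool block, grip resting on the block's top. Origin: centre of the grip's underside, where the blade begins; z up. Blade: 80 mm down -z, 14 mm wide (y), thickness (x) tapers evenly on both faces from 9.5 mm at the grip to 1.5 mm at the tip
- gauge_tip (a point): middle of the tip of the gauge's blade, 80 mm below the gauge's origin; axes as the gauge
- gauge_grip (a point): middle of the gauge's black grip, 26 mm above the gauge's origin: where to take it, across the 22 mm width (along the gauge's y), with the fingers pointing down; axes as the gauge
- stand: white casting stand that carries the gel cassette: base 120 x 190 mm (x, y), 16 mm thick, with a cheek and a blue cam at each end (|y| over 68 mm, up to 75 mm high); fixed to the bench. Origin: centre of the underside, z up
- cassette: gel cassette upright in the stand: two glass plates facing along x, 100 mm wide (y), tops 129 mm above the bench; black clamp bars (tops at 116 mm) and white spacer strips at both ends (|y| over 40 mm), open from above in between. Origin and axes: as the stand. It stands on a rubber gasket and yields as a whole along x, 1 mm for 0.8 N (4 mm at most), and comes back
- gap_mouth (a point): mouth of the gap between the glass plates: mid-width, 126 mm above the bench; axes as the cassette (x across the gap). Above it, to 129 mm, each plate's inner edge is bevelled 2.5 mm outwards. The gap is 3.0 to 4.8 mm, different each time: back plate's face at x = +2 mm, front plate's at x = -1 to -2.8 mm. Gap open down to 24 mm above the bench
- front_plate: front glass plate (4 x 100 x 105 mm), on the cassette's -x side. Springs press it on the spacers with 3 N; spread by a blade it yields outwards 1 mm per further 10 N (6 mm at most). So the gauge starts to drag with its tip 15 to 33 mm below the mouth (blade as thick as the gap); then its pressure grows by 1 N per mm of depth. Origin: as the cassette, within 3 mm
- back_plate: the back glass plate (100 x 105 x 4 mm), on the cassette's +x side, fixed in the cassette. Origin: as the cassette, moved 2 mm to +x
- tool_block: pale wooden tool block, 136 x 62 x 92 mm (x, y, z), fixed to the bench; three slots (11.5 x 16.5 mm, 87 mm deep) in its top, in a row along x, 42 mm apart, hold the gauge, the plate lifter and the spatula, in any order. Origin: centre of the underside
- plate_lifter: bystander: green plastic plate lifter in a slot of the tool block; its grip (14 x 22 mm) stands 44 mm above the block. Origin: underside of the grip
- spatula: bystander: spatula with a brown wooden grip (15 x 22 mm, 50 mm above the block) in a slot of the tool block. Origin: underside of the grip
- comb_blue: bystander: blue gel comb lying on the bench, 32 x 90 mm, 6 mm high. Origin: underside
- comb_yellow: bystander: yellow gel comb lying on the bench, 32 x 90 mm, 6 mm high. Origin: underside
- wash_bottle: bystander: white wash bottle with red cap and bent spout, diameter 68 mm, 205 mm high. Origin: centre of the underside
- buffer_bottle: bystander: glass buffer bottle with blue cap, diameter 72 mm, 170 mm high. Origin: centre of the underside
- beaker: bystander: glass beaker, diameter 68 mm, 75 mm high. Origin: centre of the underside
- tube_rack: bystander: orange tube rack with capped tubes, 75 x 160 mm, 76 mm high. Origin: centre of the underside
- marker: bystander: white marker pen with black cap lying on the bench, 130 mm long, 16 mm thick. Origin: underside of its middle
Mind the look-alikes: they are no part of the job. Leave any purple look-alike of the gauge alone. Of the things that look like the stand, the larger one is meant.

How it is judged:
On the way, in this order (a step that is already met when the one before it is completed fails the run):
1. the gauge is drawn out of the tool block, held in the fingers (contact force between the fingers and gauge above 2 N and height (world z) of gauge_tip above 0.1 m and contact force between gauge and tool_block below 0.1 N), for 0.2 s.
2. the tip, pointing down in the fingers, has entered the gap between the plates (contact force between the fingers and gauge above 2 N and angle between gauge's own z axis and vertical below 0.15 rad and z of gauge_tip in the frame of gap_mouth between -0.06 and -0.004 m and x of gauge_tip in the frame of gap_mouth between -0.005 and 0.005 m and y of gauge_tip in the frame of gap_mouth between -0.03 and 0.03 m), for 0.1 s.
At the end, for the whole second after the job is handed in: Fingers still hold the gauge (over 2 N). Tip 10 to 60 mm below the gap mouth, within 20 mm of mid-width; blade presses each plate with 1 to 12 N; gauge within 0.12 rad of upright and still (under 10 mm/s) (contact force between the fingers and gauge above 2 N and contact force between gauge and front_plate between 1 and 12 N and contact force between gauge and back_plate between 1 and 12 N and z of gauge_tip in the frame of gap_mouth between -0.06 and -0.01 m and y of gauge_tip in the frame of gap_mouth between -0.02 and 0.02 m and x of gauge_tip in the frame of gap_mouth between -0.008 and 0.008 m and angle between gauge's own z axis and vertical below 0.12 rad and linear speed of gauge below 0.01 m/s); the arm keeps its last pose, push and grip.
It fails at once if the gauge is forced against a glass plate with more than 30 N (contact force between gauge and front_plate above 30 N or contact force between gauge and back_plate above 30 N).
It fails at once if the hand or arm pushes on a glass plate (contact force between any of the arm, the fingers and front_plate above 3 N or contact force between any of the arm, the fingers and back_plate above 3 N).
It fails at once if a bystander is moved by more than 20 mm (distance of any of plate_lifter, spatula, comb_blue, comb_yellow, wash_bottle, buffer_bottle, beaker, tube_rack, marker from where it was at the start of the episode above 0.02 m).
It also fails if it takes over 40 s, if anything falls off the work surface, if the arm or the gripper's body presses on something with over 40 N, if the wrist force passes 120 N, or if a joint passes its speed limit or range.

## Working session

There is one attempt and no reset: what is moved stays moved. The work goes in short steps, each a Python script; the robot and the scene stay as the last script left them, time stands still between calls to the robot, and variables do not carry over. Pictures are saved under pics/ and viewed, at most 10 in all, crops included, and the job is handed in when it is done.

```bash
ls; mkdir -p pics; cat > h.py <<'E'
import numpy as np, cv2
from station import ctrl, get_state, vision, ticket, models
from scipy.spatial.transform import Rotation as Rn
def cam(name, st=None):
    i=vision.camera_info(name); K=np.array(i["mtx"]); D=np.array(i["dist_coeffs"])
    if "R" in i: R=np.array(i["R"]); t=np.array(i["t"])
    else:
        st=st or get_state(); q=st["eef_rot"]; T=np.eye(4)
        T[:3,:3]=Rn.from_quat([q[1],q[2],q[3],q[0]]).as_matrix(); T[:3,3]=st["tcp_pos"]
        M=np.linalg.inv(T@np.array(i["hand_eye"])); R=M[:3,:3]; t=M[:3,3]
    return K,D,R,t
def rays(c,uv):
    K,D,R,t=c
    n=cv2.undistortPoints(np.array(uv,float).reshape(-1,1,2),K,D).reshape(-1,2)
    return np.c_[n,np.ones(len(n))]
def deproj(c,uv,d):
    return (rays(c,uv)*np.array(d).reshape(-1,1)-c[3])@c[2]
def onplane(c,uv,z):
    r=rays(c,uv)@c[2]; o=-c[3]@c[2]
    return o+r*((z-o[2])/r[:,2])[:,None]
def proj(c,X):
    return cv2.projectPoints(np.array(X,float).reshape(-1,3),cv2.Rodrigues(c[2])[0],c[3],c[0],c[1])[0].reshape(-1,2)
E
python3 - <<'E'
from h import *
for n in ("top","side"):
    im,d=vision.grab_frame(n); cv2.imwrite(f"pics/{n}0.png",im); np.save(f"{n}d.npy",d)
    c=cam(n); print(n,"cam at",(-c[3]@c[2]).round(3))
    for t in ("gauge","stand","cassette","tool_block","plate_lifter","spatula","front_plate"):
        for m in models.masks_of(n,t)[:3]:
            v=m["mask"]&(d>0); ys,xs=np.nonzero(v)
            if len(xs)<5: continue
            P=deproj(c,np.c_[xs,ys],d[ys,xs])
            print(n,t,round(m["p"],2),np.round(m["point"]),len(xs),np.percentile(P,[3,50,97],axis=0).round(3).tolist())
s=get_state(); print(s["time"],s["tcp_pos"],s["eef_rot"],ctrl.pinch_z)
E
```

```text
pics
top cam at [ 0.44  -0.026  1.076]
top gauge 0.69 [319. 227.] 259 [[0.436, -0.04, -0.0], [0.479, -0.025, 0.013], [0.551, -0.017, 0.021]]
top gauge 0.5 [380. 204.] 64 [[0.526, -0.191, 0.106], [0.533, -0.18, 0.141], [0.542, -0.171, 0.144]]
top stand 0.6 [250. 209.] 2628 [[0.466, 0.095, 0.011], [0.517, 0.182, 0.017], [0.579, 0.272, 0.126]]
top stand 0.56 [252. 270.] 1293 [[0.305, 0.119, 0.007], [0.348, 0.179, 0.012], [0.383, 0.24, 0.087]]
top cassette 0.73 [244. 272.] 310 [[0.324, 0.141, 0.012], [0.344, 0.181, 0.075], [0.357, 0.219, 0.091]]
top cassette 0.66 [245. 208.] 565 [[0.495, 0.129, 0.034], [0.519, 0.182, 0.11], [0.538, 0.239, 0.129]]
top tool_block 0.76 [374. 206.] 1251 [[0.469, -0.217, 0.0], [0.531, -0.174, 0.091], [0.601, -0.145, 0.125]]
top plate_lifter 0.59 [384. 220.] 33 [[0.488, -0.193, 0.123], [0.493, -0.185, 0.134], [0.499, -0.177, 0.137]]
top spatula 0.6 [379. 186.] 71 [[0.568, -0.187, 0.099], [0.574, -0.174, 0.139], [0.582, -0.166, 0.144]]
top front_plate 0.74 [374. 210.] 1232 [[0.469, -0.217, 0.002], [0.53, -0.173, 0.091], [0.597, -0.145, 0.124]]
top front_plate 0
[... 793 characters left out ...]
.02], [0.34, 0.181, 0.069], [0.353, 0.229, 0.091]]
side cassette 0.66 [259. 166.] 1010 [[0.494, 0.127, 0.031], [0.517, 0.181, 0.094], [0.539, 0.233, 0.129]]
side tool_block 0.78 [360. 249.] 1599 [[0.465, -0.22, 0.006], [0.503, -0.199, 0.09], [0.598, -0.153, 0.095]]
side plate_lifter 0.61 [358. 245.] 120 [[0.485, -0.199, 0.101], [0.488, -0.19, 0.128], [0.497, -0.18, 0.138]]
side spatula 0.62 [373. 216.] 162 [[0.567, -0.188, 0.001], [0.571, -0.18, 0.125], [0.676, -0.121, 0.143]]
side front_plate 0.95 [255. 163.] 484 [[0.51, 0.139, 0.025], [0.517, 0.193, 0.094], [0.523, 0.23, 0.129]]
0.8 [0.24674945 0.57423719 0.23130087] [-1.37484795e-06  2.01519735e-01  9.79484454e-01  1.51305254e-05] -0.0187
```

```bash
python3 - <<'E'
import cv2,numpy as np
a=cv2.imread("pics/top0.png");b=cv2.imread("pics/side0.png")
cv2.imwrite("pics/v1.png",np.vstack([cv2.resize(a[150:310,190:430],(800,533))[:, :]]))
cv2.imwrite("pics/v2.png",cv2.resize(b[80:300,170:450],(760,597)))
E
```

```text
(no output)
```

View pics/v1.png

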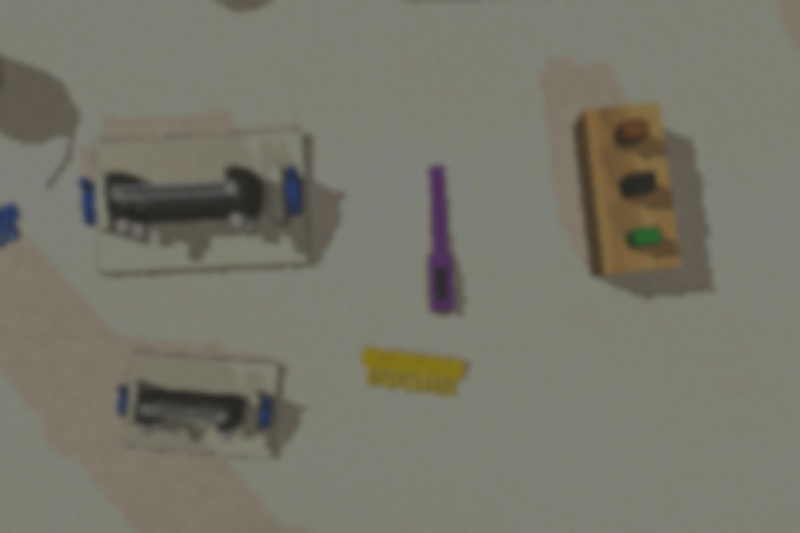

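View pics/v2.png

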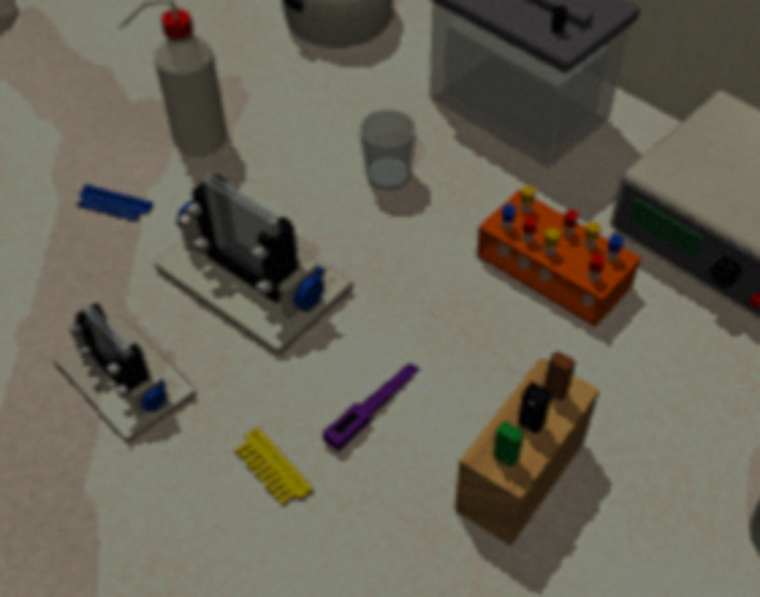

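```bash
cat >> h.py <<'E'
def quat(a):  # tool down, tool y at world angle 90deg+a
    p=np.pi/2+a/2; return [0,np.cos(p),np.sin(p),0]
E
python3 - <<'E'
from h import *
print(np.round(vision.camera_info("wrist")["hand_eye"],3).tolist())
# yaw from cloud
for n in ("top","side"):
    c=cam(n); d=np.load(n+"d.npy"); ys,xs=np.nonzero(d>0); P=deproj(c,np.c_[xs,ys],d[ys,xs])
    for nm,x,y,z in (("block",.532,-.18,(.085,.098)),("base",.518,.182,(.01,.022))):
        m=(abs(P[:,0]-x)<.09)&(abs(P[:,1]-y)<.12)&(P[:,2]>z[0])&(P[:,2]<z[1])
        r=cv2.minAreaRect((P[m,:2]*1000).astype(np.float32)); print(n,nm,m.sum(),np.round(r[0]+r[1]+(r[2],),1))
    for nm,x,y,z in (("cassette",.518,.182,.10),("block tools",.532,-.18,.11)):
        m=(abs(P[:,0]-x)<.07)&(abs(P[:,1]-y)<.07)&(P[:,2]>z)
        r=cv2.minAreaRect((P[m,:2]*1000).astype(np.float32)); print(n,nm,m.sum(),np.round(r[0]+r[1]+(r[2],),1),np.median(P[m],0).round(3))
s=get_state(); p=s["tcp_pos"]
try: print(ctrl.ik([.46,.182,.40],quat(0)),ctrl.ik([.47,-.18,.40],quat(0)))
except Exception as e: print(e)
E
```

```text
[[0.001, -0.951, -0.309, 0.079], [1.0, 0.001, 0.001, 0.001], [-0.001, -0.309, 0.951, -0.142], [0.0, 0.0, 0.0, 1.0]]
top block 954 [ 534.9 -182.3  136.6   63.4    7.3]
top base 1659 [522.6 186.  120.4 188.4   4. ]
top cassette 376 [516.1 185.2  48.3 114.3   3. ] [0.521 0.182 0.115]
top block tools 184 [ 534.8 -181.9   98.6   22.4    7.5] [ 0.534 -0.18   0.138]
side block 928 [ 534.7 -182.5  138.5   62.9    6.9]
side base 1003 [522.  185.7 121.2 192.3   4.3]
side cassette 454 [516.  184.4  49.6 119.5   4.2] [0.519 0.175 0.116]
side block tools 363 [ 533.7 -182.6   98.7   22.5    7.5] [ 0.529 -0.184  0.134]
[-0.29552677  0.20333697 -0.16954984  1.50200954  0.034379    1.4391607
  1.104634  ] [-0.13458684  0.25152808  0.61752042  1.48940014 -0.14573482  1.44698046
  2.05684254]
```

```bash
python3 - <<'E'
from h import *
p=get_state()["tcp_pos"]
ctrl.movel([p[0],p[1],.30],max_speed=.3)
for n,pos,a in (("g1",[.522,.186,.29],np.radians(4.1)),("b1",[.535,-.182,.27],np.radians(7.1))):
    ctrl.movep(pos,quat(a))
    st=get_state(); im,d=vision.grab_frame("wrist"); cv2.imwrite(f"pics/{n}.png",im); np.savez(n,d=d,pos=st["tcp_pos"],q=st["eef_rot"])
    print(n,st["time"],st["tcp_pos"],st["eef_rot"],st["qpos"].round(2) if hasattr(st["qpos"],"round") else st["qpos"])
    c=cam("wrist",st)
    for t in (("front_plate","back_plate","cassette","stand") if n=="g1" else ("gauge","tool_block")):
        for m in models.masks_of("wrist",t)[:2]:
            ys,xs=np.nonzero(m["mask"]&(d>0)); P=deproj(c,np.c_[xs,ys],d[ys,xs])
            print(t,round(m["p"],2),np.round(m["point"]),len(xs),np.percentile(P,[3,50,97],axis=0).round(4).tolist())
E
```

```text
g1 2.9083 [0.52158275 0.18723366 0.28981277] [-2.31912939e-04 -3.65043458e-02  9.99333423e-01  2.96736425e-04] [-0.26  0.35 -0.19  1.59  0.07  1.21  1.18]
front_plate 0.88 [321. 169.] 2165 [[0.5134, 0.1442, 0.027], [0.5167, 0.1882, 0.0987], [0.5207, 0.2319, 0.1287]]
back_plate 0.87 [319. 184.] 784 [[0.5208, 0.1435, 0.1147], [0.5246, 0.1878, 0.1262], [0.5293, 0.2327, 0.1291]]
cassette 0.95 [323. 170.] 4937 [[0.4916, 0.1333, 0.0258], [0.5169, 0.1872, 0.1116], [0.5383, 0.243, 0.1286]]
cassette 0.84 [357.   5.] 409 [[0.3477, 0.1452, 0.0168], [0.3554, 0.2106, 0.0341], [0.3586, 0.2224, 0.0759]]
stand 0.82 [323. 159.] 15165 [[0.4639, 0.0999, 0.0132], [0.511, 0.188, 0.0206], [0.5763, 0.2763, 0.1277]]
stand 0.74 [336.  20.] 4962 [[0.3486, 0.1206, 0.008], [0.3648, 0.1891, 0.0109], [0.3852, 0.2444, 0.0468]]
b1 4.5417 [ 0.53556771 -0.18029144  0.27009818] [ 2.69051943e-04 -6.29739577e-02  9.98015029e-01  4.58588771e-04] [ 0.34  0.38 -0.09  1.6   0.04  1.16  1.94]
gauge 0.66 [323. 187.] 746 [[0.5249, -0.1911, 0.0991], [0.5287, -0.1811, 0.1406], [0.5402, -0.171, 0.1424]]
gauge 0.56 [461. 129.] 1839 [[0.4327, -0.0381, 0.0015], [0.4734, -0.026, 0.0128], [0.5515, -0.0156, 0.0197]]
tool_block 0.58 [325. 162.] 6950 [[0.4681, -0.2137, 0.0897], [0.5205, -0.1836, 0.0914], [0.5949, -0.1486, 0.0928]]
```

View pics/g1.png

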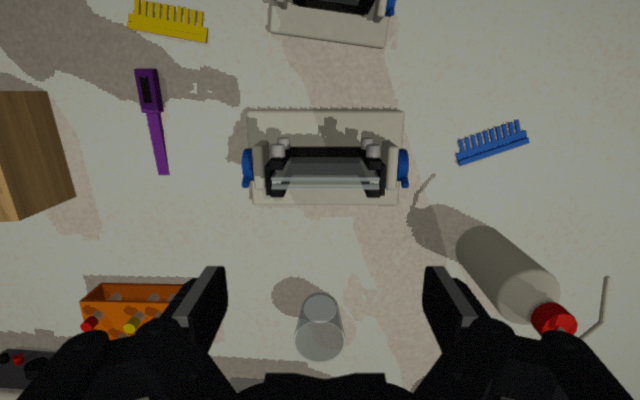

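View pics/b1.png

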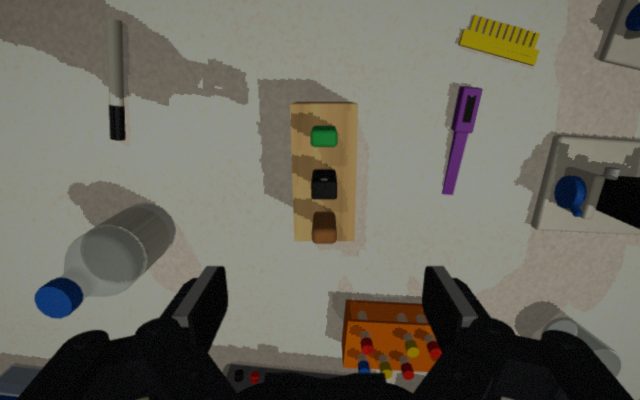

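```bash
python3 - <<'E'
from h import *
for n in ("g1","b1"):
    z=np.load(n+".npz"); d=z["d"]; c=cam("wrist",dict(tcp_pos=z["pos"],eef_rot=z["q"])); ys,xs=np.nonzero(d>0); P=deproj(c,np.c_[xs,ys],d[ys,xs])
    def rect(nm,x,y,w,h,lo,hi):
        m=(abs(P[:,0]-x)<w)&(abs(P[:,1]-y)<h)&(P[:,2]>lo)&(P[:,2]<hi)
        r=cv2.minAreaRect((P[m,:2]*1000).astype(np.float32)); print(nm,m.sum(),np.round(r[0]+r[1]+(r[2],),1),P[m].mean(0).round(4))
    if n=="b1":
        rect("block",.535,-.182,.09,.05,.085,.098)
        for x,y in ((.4933,-.1876),(.535,-.182),(.5765,-.177)): rect("grip",x,y,.014,.018,.125,.15)
    else:
        rect("base",.522,.186,.09,.12,.01,.022)
        rect("bars",.522,.186,.05,.07,.105,.121)
        a=np.radians(4.1); S=np.array([[np.cos(a),np.sin(a)],[-np.sin(a),np.cos(a)]])
        L=(P[:,:2]-[.5223,.1859])@S.T*1000
        m=(abs(L[:,1])<35)&(abs(L[:,0])<12)&(P[:,2]>.12)
        h=np.histogram(L[m,0],np.arange(-12,13)); print(dict(zip(h[1][:-1],h[0])))
        im=cv2.imread("pics/g1.png"); cv2.imwrite("pics/g1c.png",cv2.resize(im[130:210,230:420],(760,320),interpolation=cv2.INTER_CUBIC))
E
```

```text
base 7338 [521.4 188.2 118.1 190.8   4.1] [0.5073 0.1869 0.0153]
bars 1538 [516.1 187.9  48.2 117.4   3.6] [0.5191 0.1886 0.1139]
{np.int64(-12): np.int64(1486), np.int64(-11): np.int64(1789), np.int64(-10): np.int64(408), np.int64(-9): np.int64(16), np.int64(-8): np.int64(0), np.int64(-7): np.int64(3), np.int64(-6): np.int64(203), np.int64(-5): np.int64(70), np.int64(-4): np.int64(71), np.int64(-3): np.int64(74), np.int64(-2): np.int64(2), np.int64(-1): np.int64(0), np.int64(0): np.int64(2), np.int64(1): np.int64(157), np.int64(2): np.int64(97), np.int64(3): np.int64(117), np.int64(4): np.int64(78), np.int64(5): np.int64(9), np.int64(6): np.int64(0), np.int64(7): np.int64(0), np.int64(8): np.int64(0), np.int64(9): np.int64(0), np.int64(10): np.int64(0), np.int64(11): np.int64(0)}
block 6827 [ 534.2 -180.4  135.1   62.2    7.4] [ 0.5258 -0.1815  0.0914]
grip 482 [ 492.1 -185.9   14.1   22.     7.7] [ 0.4915 -0.186   0.1344]
grip 576 [ 533.1 -180.6   15.7   21.5    7.5] [ 0.5319 -0.1808  0.1396]
grip 491 [ 574.5 -175.1   14.3   21.5    6.1] [ 0.5727 -0.1754  0.1382]
```

View pics/g1c.png

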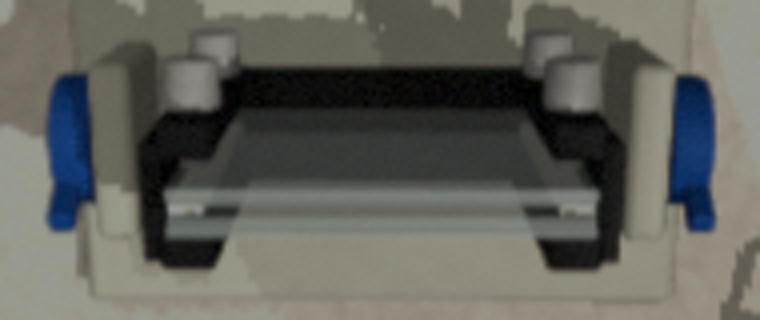

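```bash
python3 - <<'E'
from h import *
q=quat(np.radians(7.4)); x,y=.5337,-.1814
ctrl.movep([x,y,.17],q); ctrl.movel([x,y,.0993],max_speed=.1); ctrl.pause(.2)
s=get_state(); print(s["time"],s["tcp_pos"],s["contact_force"])
ctrl.close_gripper(60); ctrl.pause(.2)
s=get_state(); print(s["width"],s["gripper_force"],s["tcp_pos"],s["contact_force"],s["wrist_torque"])
if .018<s["width"]<.027:
    ctrl.movel([x,y,.18],max_speed=.08); ctrl.movel([x,y,.28],max_speed=.2); ctrl.pause(.3)
    s=get_state(); im,d=vision.grab_frame("wrist"); cv2.imwrite("pics/h1.png",im); np.savez("h1",d=d,pos=s["tcp_pos"],q=s["eef_rot"])
    print(s["time"],s["width"],s["gripper_force"],s["tcp_pos"],s["contact_force"],s["wrist_torque"])
E
```

```text
6.2333 [ 0.53409911 -0.18154114  0.09997933] [-0.71166014 -0.14139357 -0.45293654]
0.021903016366295533 58.553847670555115 [ 0.53376839 -0.18144016  0.099419  ] [-0.18082712  0.42558127  2.93171552] [0.04523112 0.14791781 0.00691801]
9.1417 0.021205966933141817 58.57406795024872 [ 0.5333492 -0.1812962  0.2789885] [-0.75368459  0.14652918 -1.31585504] [ 0.04922911 -0.01865842 -0.03382602]
```

View pics/h1.png

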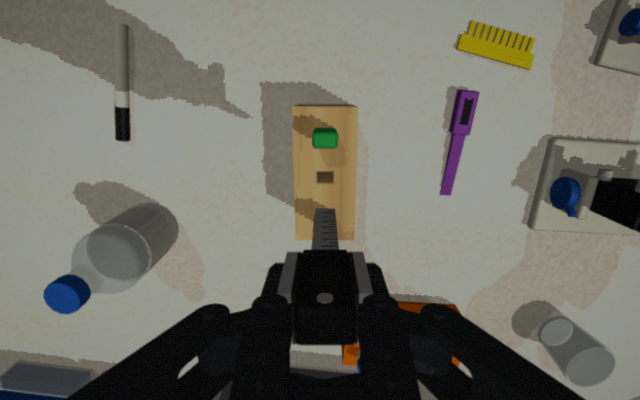

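```bash
cat >> h.py <<'E'
def toolpts(st,c,d,roi):
    r0,r1,c0,c1=roi; ys,xs=np.mgrid[r0:r1,c0:c1]; ys=ys.ravel();xs=xs.ravel(); dd=d[ys,xs]
    W=deproj(c,np.c_[xs,ys],dd); q=st["eef_rot"]; R=Rn.from_quat([q[1],q[2],q[3],q[0]])
    return xs,ys,dd,W,R.inv().apply(W-st["tcp_pos"])
E
python3 - <<'E'
from h import *
z=np.load("h1.npz"); st=dict(tcp_pos=z["pos"],eef_rot=z["q"]); c=cam("wrist",st); d=z["d"]
xs,ys,dd,W,T=toolpts(st,c,d,(195,255,305,345))
m=(dd>.1)&(dd<.30)
for r in range(200,256,5):
    k=m&(ys==r)
    if k.sum(): print(r,xs[k].min(),xs[k].max(),(T[k].mean(0)*1000).round(1))
q=st["eef_rot"]; R=Rn.from_quat([q[1],q[2],q[3],q[0]])
print(proj(c,R.apply([[.00075,0,.0873],[.00075,.007,.0873],[.00475,0,.0073]])+st["tcp_pos"]).round(1), R.as_matrix().round(4).tolist())
a=np.radians(4.1)
print(ctrl.ik([.5223,.186,.236],quat(a)))
E
```

```text
210 315 334 [ 0.7  0.6 81.8]
215 315 335 [ 1.2  0.9 70.3]
220 314 335 [ 1.8  0.6 59.4]
225 314 336 [ 2.2  0.9 49.9]
230 313 336 [ 2.7  0.6 40.9]
235 313 337 [ 3.3  0.9 32.2]
240 312 337 [ 3.5  0.8 24.9]
245 312 338 [ 3.9  0.8 17.9]
250 305 344 [7.6 0.6 4.4]
[[323.6 207.4]
 [333.5 207.5]
 [323.3 252.7]] [[-0.9917, -0.1288, -0.0017], [-0.1288, 0.9917, 0.0005], [0.0016, 0.0008, -1.0]]
[-0.25385017  0.39195888 -0.19337213  1.68192831  0.08352029  1.07576426
  1.16972501]
```

```bash
python3 - <<'E'
from h import *
a=np.radians(4.1); q=quat(a)
ctrl.movep([.5218,.1870,.29],q); ctrl.movel([.5218,.1870,.236],max_speed=.1); ctrl.pause(.4)
st=get_state(); im,d=vision.grab_frame("wrist"); cv2.imwrite("pics/k1.png",im); np.savez("k1",d=d,pos=st["tcp_pos"],q=st["eef_rot"])
print(st["time"],st["tcp_pos"],st["eef_rot"],st["contact_force"])
cv2.imwrite("pics/k1c.png",cv2.resize(im[130:270,215:430],(798,520),interpolation=cv2.INTER_CUBIC))
c=cam("wrist",st)
xs,ys,dd,W,T=toolpts(st,c,d,(180,255,290,355))
m=(dd>.1)&(T[:,2]<.09)&(T[:,2]>.015)&(abs(T[:,1])<.012)&(T[:,0]<.006)
for r in range(195,256,5):
    k=m&(ys==r)
    if k.sum(): print(r,xs[k].min(),xs[k].max(),(T[k].mean(0)*1000).round(1))
for t in ("front_plate","back_plate"):
    for mm in models.masks_of("wrist",t)[:1]:
        ys2,xs2=np.nonzero(mm["mask"]&(d>0)); P=deproj(c,np.c_[xs2,ys2],d[ys2,xs2])
        Q=Rn.from_quat(np.roll(st["eef_rot"],-1)).inv().apply(P-st["tcp_pos"])*1000
        k=(P[:,2]>.121)
        print(t,mm["p"],k.sum(),P[k,2].max())
        for lo in (-45,-30,-15,15,30):
            j=k&(Q[:,1]>lo)&(Q[:,1]<lo+15)
            if j.sum()>5: print(lo,j.sum(),np.percentile(Q[j,0],[2,10,50,90,98]).round(1),np.median(Q[j,2]).round(1))
        print("y ext",np.percentile(Q[k,1],[1,99]))
E
```

```text
11.6583 [0.52186184 0.18708344 0.23626768] [ 2.16324368e-04 -3.58100183e-02  9.99358590e-01  7.21536291e-05] [ 0.4116703  -0.07722246  0.02332139]
210 315 334 [ 0.7  0.6 81.9]
215 315 335 [ 1.3  1.  70.1]
220 314 335 [ 1.8  0.6 59.6]
225 314 336 [ 2.3  0.9 49.7]
230 313 336 [ 2.7  0.6 40.9]
235 313 337 [ 3.2  0.9 32.5]
240 312 337 [ 3.5  0.6 25. ]
245 311 338 [ 3.9  0.6 18. ]
front_plate 0.8 776 0.13017966969341666
-45 115 [2.3 2.6 5.  5.6 5.8] 109.1
-30 119 [2.4 2.7 5.  5.6 5.7] 108.9
-15 113 [2.5 2.7 5.  5.6 5.7] 109.1
15 115 [2.4 2.7 4.9 5.5 5.6] 108.7
30 118 [2.4 2.8 5.1 5.5 5.7] 108.8
y ext [-47.51828174  50.14754045]
back_plate 0.59 994 0.12984736983596024
-45 149 [-5.3 -4.9 -2.9 -1.4  2.2] 109.3
-30 164 [-5.3 -4.8 -2.7  2.4  2.7] 109.5
-15 145 [-5.3 -5.  -2.8 -1.5 -1.3] 109.4
15 152 [-5.1 -4.8 -2.8 -1.4  2.9] 109.3
30 152 [-5.2 -4.8 -2.7 -1.4  2.8] 109.5
y ext [-47.36050753  50.03485878]
```

View pics/k1c.png

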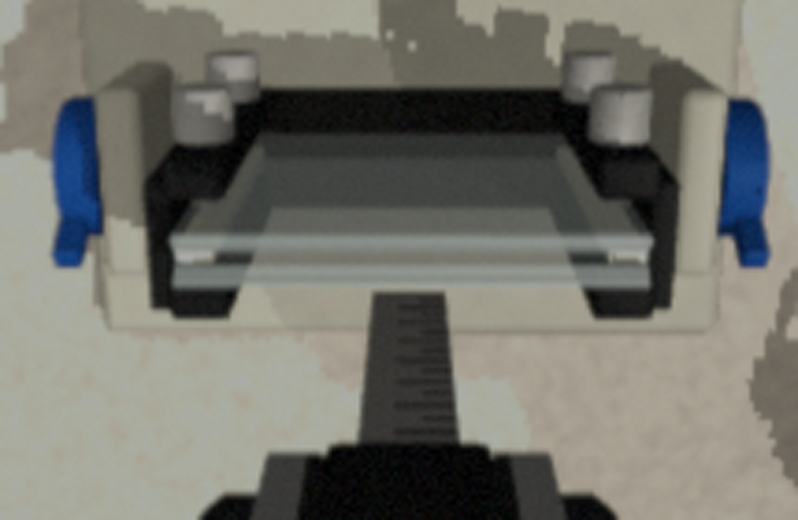

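```bash
cat > go.py <<'E'
from h import *
import sys
x,y=.5213,.1868
def rd(n=4):
    F=[];
    for _ in range(n): s=get_state(); F.append(s["contact_force"]); ctrl.pause(.02)
    return s,np.mean(F,0)
def down(zs,sp,ref,lat=2.5,fz=3.0):
    for z in zs:
        ctrl.movel([x,y,z],max_speed=sp); ctrl.pause(.1); s,F=rd(); f=F-ref
        print(round(s["time"],2),"tip",round((s["tcp_pos"][2]-.0873)*1000,1),"xy",(np.array(s["tcp_pos"])[:2]*1000).round(2),"F",f.round(2),"T",np.round(s["wrist_torque"],3),flush=True)
        if np.hypot(f[0],f[1])>lat or f[2]>fz: print("stop"); break
E
python3 - <<'E'
from go import *
ctrl.movel([x,y,.225],max_speed=.05); ctrl.pause(.3); s,ref=rd(10); print(ref,s["time"]); np.save("ref.npy",ref)
down([.217,.213,.209,.206,.203,.201,.2,.199,.198,.197],.03,ref)
E
```

```text
[ 0.10217842 -0.16281139 -0.45959224] 12.625
13.21 tip 129.8 xy [521.37 186.85] F [-0.17 -0.2  -0.6 ] T [-0.004  0.011 -0.016]
13.66 tip 125.7 xy [521.34 186.81] F [-0.11  0.25 -0.3 ] T [-0.011 -0.023 -0.005]
14.11 tip 121.7 xy [521.32 186.81] F [-0.47  0.31 -0.25] T [-0.006 -0.038 -0.009]
14.53 tip 118.7 xy [521.31 186.78] F [ 0.2   0.05 -0.57] T [-0.054 -0.004  0.061]
14.94 tip 115.7 xy [521.32 186.79] F [ 0.21  0.44 -0.08] T [-0.032 -0.056  0.002]
15.36 tip 113.7 xy [521.32 186.78] F [ 0.23  0.16 -0.5 ] T [ 0.004 -0.071 -0.032]
15.78 tip 112.7 xy [521.3  186.81] F [ 0.15  0.54 -0.19] T [-0.005 -0.081 -0.006]
16.19 tip 111.7 xy [521.32 186.8 ] F [ 0.08 -0.03 -0.21] T [ 0.025 -0.075 -0.04 ]
16.61 tip 110.7 xy [521.3  186.79] F [ 0.28  0.55 -0.17] T [ 0.035 -0.068  0.006]
17.02 tip 109.7 xy [521.29 186.8 ] F [-0.29  0.32 -0.56] T [ 0.029 -0.062 -0.025]
```

```bash
sed -i 's/rd(n=4)/rd(n=8)/' go.py; python3 - <<'E'
from go import *
down(np.arange(.196,.185,-.001),.03,np.load("ref.npy"),fz=1.0)
E
```

```text
17.51 tip 108.7 xy [521.27 186.81] F [ 0.12  0.13 -0.48] T [ 0.099 -0.072  0.018]
17.99 tip 107.7 xy [521.31 186.83] F [0.31 0.21 0.77] T [ 0.057 -0.067 -0.   ]
18.48 tip 106.8 xy [521.35 186.83] F [-0.13  0.6   2.54] T [ 0.089 -0.082 -0.013]
stop
```

```bash
python3 - <<'E'
from go import *
ref=np.load("ref.npy"); down([.193,.192],.02,ref,fz=5)
ctrl.pause(.5); s,F=rd(20); print(s["time"],(F-ref).round(2),s["width"],s["gripper_force"],s["tcp_pos"])
st=get_state(); im,d=vision.grab_frame("wrist"); c=cam("wrist",st)
cv2.imwrite("pics/f1.png",cv2.resize(im[130:270,215:430],(798,520),interpolation=cv2.INTER_CUBIC))
xs,ys,dd,W,T=toolpts(st,c,d,(180,255,290,355))
m=(dd>.1)&(T[:,2]<.09)&(T[:,2]>.015)&(abs(T[:,1])<.012)&(T[:,0]<.006)
for r in range(215,250,10):
    k=m&(ys==r)
    if k.sum(): print(r,xs[k].min(),xs[k].max(),(T[k].mean(0)*1000).round(1))
E
```

```text
18.96 tip 105.7 xy [521.33 186.86] F [0.23 0.02 3.32] T [ 0.039 -0.107 -0.013]
19.44 tip 104.7 xy [521.31 186.85] F [0.27 0.4  3.45] T [ 0.002 -0.1   -0.012]
20.275 [0.33 0.57 3.59] 0.021440656151743058 58.87767970561981 [0.52133181 0.18679653 0.19201602]
215 305 342 [ 3.7 -0.  63.5]
225 306 341 [ 0.2 -0.  55.1]
235 313 337 [ 3.3  0.9 32.3]
245 311 338 [ 3.9  0.6 17.9]
```

View pics/f1.png

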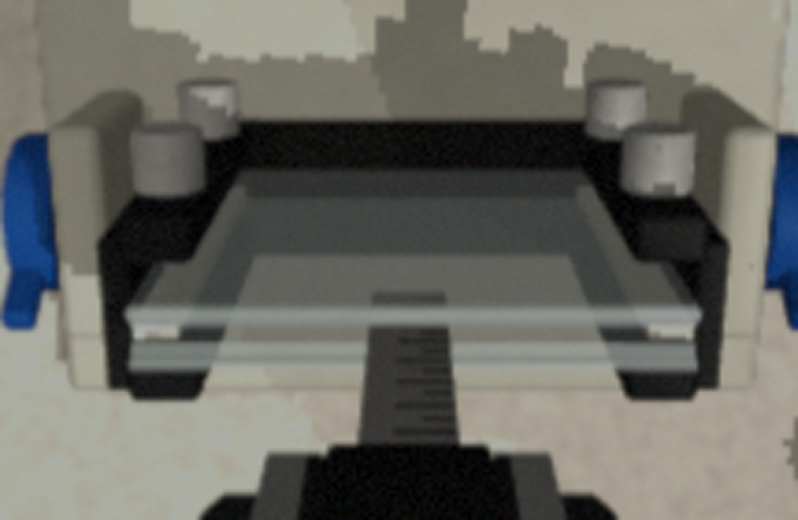

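The picture shows the blade between the two plates near mid-width, with its tip visible through the front glass. The gauge has not slipped in the fingers, and there is a steady drag of about 4 N.

```bash
python3 -c "
from h import *
print(ticket.close_job(), get_state()['time'])"
```

```text
the job is handed in; nothing more can be done
the job is handed in; nothing more can be done
```

The job is handed in, result not reported back: the gauge is held upright near mid-width, its tip about 21 mm below the gap mouth with a light drag of about 4 N, about 3.5 mm past first drag at roughly 18 mm (a gap of about 3.3 mm).

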